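# Gauge the collimator slit

### The arm

A 6-joint arm with a two-finger parallel gripper is mounted at the origin on the work surface. World frame = base frame: x ahead of the robot, y to its left, z up, the work surface at z = 0. Lengths are in mm, angles in rad, forces in N, time in s.
With the tool pointing down it reaches from about 300 to 775 mm from the base axis. Payload 14.6 kg.
Tool frame: the origin (TCP) lies midway between the tips of the shut fingers; the grasp point (between the pads) lies manip.tcp_to_grasp behind it (manip.tcp_to_grasp is the distance from the TCP to the grasp point, in mm); x points along the fingers, z is the direction in which the jaws open and shut, and the axes are right-handed (so a half turn about x gives the same grasp; the last joint's range is limited). The gripper opens to 94 mm and grips with 3 to 60 N. Pads are 16 mm wide; open, the fingers measure 119 mm over their backs; the gripper's body (75 mm by 177 mm) begins 78 mm behind the grasp point.
Start: joints at [-1.39, 0.3, 1.521, -0, 1.321, -0.067], TCP at [134.893, -533.191, 180.446] pointing down, gripper open.
Joint ranges: [-3.03, 3.03], [-0.79, 2.21], [0.23, 2.52], [-1.04, 4.18], [0, 3.07], [-2.55, 2.55]. Speed limits (rad/s): [2.22, 2.22, 2.57, 3.14, 3.14, 3.14].

### API

Orientations are given as [roll, pitch, yaw] about the fixed x, y, z axes, in that order (R = Rz(yaw) Ry(pitch) Rx(roll)).
In Python, from cell import manip gives the robot as it stands.
- The arm moves only by the shell command python3 -m jog 'ROWS' [FORCE]. ROWS is JSON, a list of rows, each an object of numbers: "grip": the opening, from 0 (shut) to 1 (fully open); "tx", "ty", "tz": the shift along the tool's x, y, z in units of 40 mm (1.0 is 40 mm); "turn": the turn about the tool's x in units of 6 degrees (1.0 is 6 degrees). In form: [{"grip": .., "tx": .., "ty": .., "tz": .., "turn": ..}, ...]. A call has 1 to 12 rows; each row is the pose to reach, as a shift and turn from the pose commanded when the call began, along the tool's axes at that moment; what a row does not reach only later rows make up. A row lasts 1/12 s, in which the tool goes at most 41.7 mm and 7.16 degrees, less where a joint would pass 70% of its speed; a pose out of reach is approached as far as the arm can. A call with a gripper value outside its range is refused whole. The fingers move at their own pace and stop on an object; FORCE is the grip in N (left out, the last holds). Time passes only in rows, so rows that repeat a pose let the fingers close. It gives the time, the measured TCP pose, the force and the opening at its end, in the units of the state.
- manip.read_state(): the state, without advancing time (a new reading comes with each control period).
- manip.camera(name): name is "scene" or "side" or "wrist"; returns a dict with "image" (400x640x3 uint8, red, green, blue), "fx", "fy", "cx", "cy" (pixels), "k1" (the pictures are not rectified: a ray, as slopes to the right and down, at radius r is drawn at 1 + k1 r^2 times it, then the intrinsics apply), "eye" and "attitude" of the camera in the world. Camera axes: x right, y up, looking along -z (the intrinsics and any distortion apply to the point x, -y, -z); pixel columns grow to the right and rows downward; lengths in mm; the calibration is good to about 2 mm. A picture is of the moment at which its call begins. There is no depth.
- manip.sign_off(): hands the job in, once; it reports no verdict.
The state is a dict: "clock": time; "joints": joint angles; "qd": joint speeds; "effort": joint torques, N m; "eef_pos": TCP position; "eef_rot": TCP orientation; "wrist_force": force on the tool from outside, world axes, zero at the start; "moment": the same for the moment, N m; "finger_gap": finger opening in mm.
Only numpy, scipy, OpenCV 4.12 (cv2) and the standard library are available. Lean on these libraries where they do the work, as an engineer would, in place of code of your own. Each camera call takes 0.05 s, during which the arm holds its last target. There are 200 camera calls.

### The job

Fold both long flaps of the small carton right back past upright, lift the taper gauge out by its handle, and slide its blade straight down into the slit between the two shutter leaves on top of the X-ray collimator, near the middle of the slit's length, until it just drags snugly against both leaves; do not force the leaves apart. Finish while still holding the gauge upright at that depth, pushed in snugly and not let go, and leave the other things on the desk where they are.

Things in the scene. Friction and masses are not known exactly. Their poses are not given: they have to be found in the camera images.
- carton: small brown cardboard carton, fixed, 130 (its x) x 150 (its y) x 160 mm high, walls 4 mm; origin at the centre of its underside, z up. Grey foam fills it up to 104 mm above the desk; the gauge stands in a slot in the foam's centre. Its two short flaps already hang down outside the +y and -y walls, reaching 25 mm out; its two long flaps close the top from the -x and +x walls
- flap_near (a joint): angle (rad) of the long flap (62 x 148 x 3 mm) hinged along the top of the carton's -x wall: 0 = shut flat over the box, 1.57 = upright, 3.14 = flat outwards, stop at 3.4. Starts at 0.8 to 1.15. Light (0.3 N at its free edge moves it), stays where it is left
- flap_far (a joint): the same for the long flap hinged along the top of the carton's +x wall. At the start there is a gap of 40 mm or more between the two flaps' free edges, over the carton's middle: shut fingers fit in there and can push each flap outwards
- flap_near_hinge (a point): middle of flap_near's hinge line, on the top edge of the carton's -x wall, 160 mm above the desk; the hinge line runs along the carton's y; this point stays fixed to the carton
- flap_far_hinge (a point): middle of flap_far's hinge line, on the top edge of the carton's +x wall, 160 mm above the desk
- gauge_grip (a point): taper gauge, 80 g, loose: black plastic handle 34 (its x) x 18 (its y) x 50 mm high, steel wedge blade below it. This point is in the handle, 27 mm above its underside, 23 mm below its top; z points up, away from the blade. It starts upright in the carton's foam, its x along the carton's x, the handle's underside on the foam, the handle's top 6 mm below the carton's rim
- gauge_tip (a point): middle of the blade's lower end, 122 mm straight below gauge_grip; same axes. The blade is 95 mm long and 22 mm wide along x; its thickness lies along y: 2 mm at the tip and 1 mm more for every 15 mm of length
- collimator: X-ray collimator, fixed, exit window up, cover off: white box 200 (its x) x 190 (its y) x 130 mm, two aluminium rails on top (147 mm high) along x at y = +-90 mm, two black dials on its -x face; origin at the centre of its underside, z up. Two shutter leaves lie in the open top with a slit between them along x, near y = 0. Below the slit all is free down to 6 mm above the desk
- leaf_a: shutter leaf on the collimator's -y side: steel plate 112 x 70 mm with an upright lip along the slit. The lips' straight faces stand from 129 to 145 mm above the desk; above that their edges flare outwards at 40 degrees up to 150 mm and guide a blade in. Slit 4 to 5.5 mm wide, different each time, 112 mm long. Origin: under the middle of its lip's face; axes as the collimator's
- leaf_a_edge (a point): on leaf a: middle of the lip's length, on the face that looks into the slit, top of its straight part, 145 mm above the desk; axes as the collimator's
- leaf_b: shutter leaf on the collimator's +y side, the mirror image. Each leaf is sprung: held against a stop towards the slit, it gives way straight back from the slit from 1.5 N, then 3 N per mm more. Once the blade touches both, going 30 mm deeper pushes each back 1 mm. Snug on both, the sideways forces balance and the blade resists the push down with about 3 to 8 N. Origin: under the middle of its lip's face
- leaf_b_edge (a point): on leaf b: middle of the lip's length, on the face that looks into the slit, 145 mm above the desk; axes as the collimator's. The slit's middle is half-way between the two edge points
- sanitizer: bystander: white pump bottle, 66 mm across, 186 mm high
- water: bystander: clear water bottle, 64 mm across, 200 mm high
- tape_roll: bystander: roll of packing tape lying flat, 100 mm across, 48 mm high
- pen_a: bystander: black pen lying on the desk, 140 mm long along its x
- pen_b: bystander: another black pen lying on the desk, 140 mm long along its x
- mouse: bystander: black computer mouse, 105 x 60 x 31 mm
- key_fob: bystander: black key fob with a ring, 58 x 34 x 13 mm
- screwdriver: bystander: screwdriver lying on the desk, 200 mm long along its x

How it is judged (in metres and radians):
On the way, in this order (a step that is already met when the one before it is completed fails the run):
1. both long flaps of the carton are folded back well past upright (value of joint each of flap_near, flap_far above 1.9 rad), for 0.2 s.
2. the gauge is lifted clear of the carton in the gripper (height (world z) of gauge_tip above 0.162 m and contact force between the fingers and gauge above 1 N), for 0.1 s.
At the end, for the whole second after the job is handed in: The fingers hold the gauge (over 1 N) upright within 7 degrees and at rest; its blade stands in the slit within 30 mm of the slit's middle, its tip 25 to 92 mm below the lips' flared tops, pressing each leaf with 1 to 8 N; both long flaps are still past upright (over 1.6 rad) (contact force between the fingers and gauge above 1 N and contact force between gauge and leaf_a between 1 and 8 N and contact force between gauge and leaf_b between 1 and 8 N and z of gauge_tip in the frame of collimator between 0.058 and 0.125 m and x of gauge_tip in the frame of collimator between -0.03 and 0.03 m and y of gauge_tip in the frame of collimator between -0.01 and 0.01 m and angle between gauge_tip's own z axis and vertical below 0.12 rad and linear speed of gauge below 0.01 m/s and value of joint each of flap_near, flap_far above 1.6 rad); the arm keeps its last pose, push and grip.
It fails at once if a shutter leaf is forced back more than 2 mm (distance of any of leaf_a_edge, leaf_b_edge from where it was at the start of the episode above 0.002 m).
It fails at once if a bystander is pushed more than 30 mm (distance of any of sanitizer, water, tape_roll, pen_a, pen_b, mouse, key_fob, screwdriver from where it was at the start of the episode above 0.03 m).
It also fails if it takes over 66 s, if anything falls off the work surface, if the arm or the gripper's body presses on something with over 40 N, if the wrist force passes 120 N, or if a joint passes its speed limit or range.

## Working session

There is one attempt and no reset: what is moved stays moved. The work goes in short steps, Python scripts to look and compute and a shell command to move; the robot and the scene stay as the last step left them, time stands still between calls to the robot, and variables do not carry over. Pictures are saved under pics/ and viewed, about 8 in all and at most 12, crops included, and the job is handed in when it is done.

```bash
mkdir -p pics; ls
cat > h.py <<'E'
import numpy as np, cv2
from cell import manip
def shot(name,fn):
    c=manip.camera(name); cv2.imwrite('pics/'+fn+'.png',c['image'][:,:,::-1]); 
    np.save('pics/'+fn+'.npy',{k:v for k,v in c.items() if k!='image'},allow_pickle=True); return c
def cal(fn): return np.load('pics/'+fn+'.npy',allow_pickle=True).item()
E
python3 - <<'E'
from h import *
for n in('scene','side','wrist'):
    c=shot(n,n+'0'); print({k:np.round(v,4).tolist() if not isinstance(v,str) else v for k,v in c.items() if k!='image'})
print(manip.read_state(), manip.tcp_to_grasp)
E
```

```text
pics
{'fx': 422.0083, 'fy': 422.0083, 'cx': 318.2393, 'cy': 197.207, 'k1': -0.091, 'eye': [1295.121, 741.7267, 1088.0696], 'attitude': [0.8293, -0.0091, 2.387]}
{'fx': 427.1992, 'fy': 427.1992, 'cx': 311.1956, 'cy': 200.9426, 'k1': -0.1093, 'eye': [617.2398, -887.8044, 910.0885], 'attitude': [0.8561, -0.0123, 0.0852]}
{'fx': 298.0831, 'fy': 298.0831, 'cx': 320.3381, 'cy': 196.1091, 'k1': -0.0377, 'eye': [204.4861, -515.8115, 382.9457], 'attitude': [-0.2487, 0.0011, -1.3234]}
{'clock': 0.15, 'joints': array([-1.38961466e+00,  3.00345324e-01,  1.52143886e+00, -2.47615712e-05,
        1.32068152e+00, -6.66434654e-02]), 'qd': array([-0.00179288, -0.00431846, -0.00141272, -0.00070937,  0.00142465,
        0.00015462]), 'effort': array([-1.24401249e-04, -5.31964159e+01, -3.52821386e+01,  7.07220286e-02,
        2.36295664e-02, -6.67346285e-05]), 'eef_pos': array([ 134.84047908, -532.98935204,  180.0154947 ]), 'eef_rot': array([3.10241586, 1.56992295, 1.77945081]), 'wrist_force': array([-0.52304542, -0.2645934 , -0.06926056]), 'moment': array([-0.02666749, -0.03867136,  0.00471069]), 'finger_gap': 93.9623464532582} 18.8
```

View pics/scene0.png

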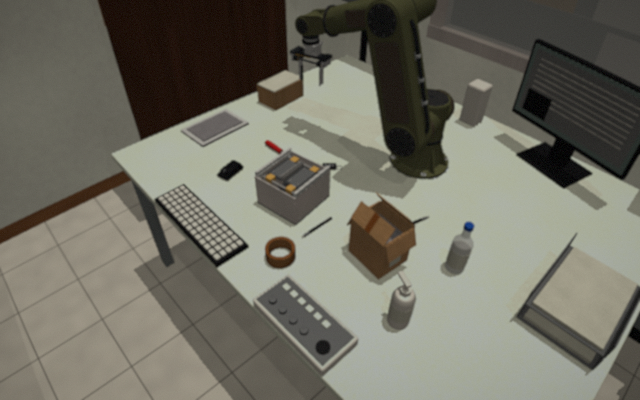

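View pics/side0.png

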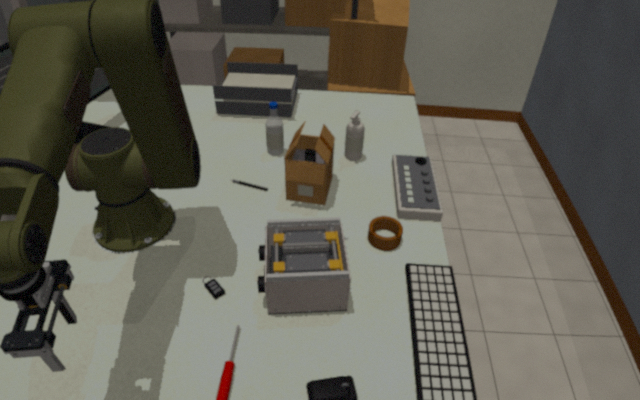

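The scene view shows the carton at about (380,235) and the collimator at (292,185). In the side view they are at (310,165) and (305,265), with the water and sanitizer bottles just beyond the carton. I'll enlarge these areas.

Run:
```python
from h import *
def crop(fn,x,y,w=100,h=75,s=4):
    i=cv2.imread(f'pics/{fn}.png')[y:y+h,x:x+w]; i=cv2.resize(i,None,fx=s,fy=s,interpolation=cv2.INTER_CUBIC)
    i=cv2.convertScaleAbs(i,alpha=1.3,beta=10)
    for k in range(0,w,10): cv2.line(i,(k*s,0),(k*s,6 if k%50 else 14),(0,0,255),1)
    for k in range(0,h,10): cv2.line(i,(0,k*s),(6 if k%50 else 14,k*s),(0,0,255),1)
    return i
a=np.vstack([np.hstack([crop('scene0',335,195),crop('scene0',245,140)]),np.hstack([crop('side0',265,118),crop('side0',255,205)])])
cv2.imwrite('pics/c1.png',a)
```

```text
(no output)
```

View pics/c1.png

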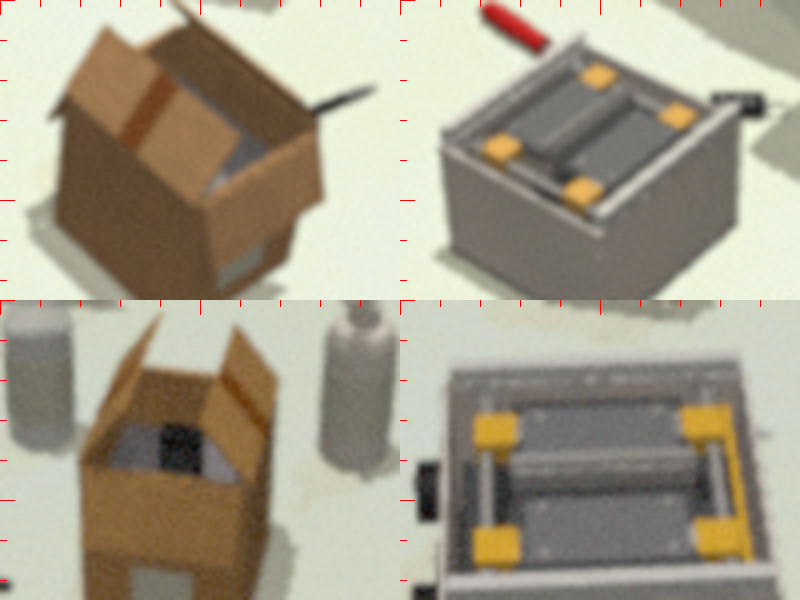

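```bash
cat >> h.py <<'E'
from scipy.spatial.transform import Rotation as R
from scipy.optimize import least_squares
def proj(c,P):
    P=np.atleast_2d(P); q=(P-np.array(c['eye']))@R.from_euler('xyz',c['attitude']).as_matrix()
    u=np.c_[q[:,0]/-q[:,2],-q[:,1]/-q[:,2]]; r2=(u**2).sum(1,keepdims=True); u=u*(1+c['k1']*r2)
    return u*[c['fx'],c['fy']]+[c['cx'],c['cy']]
def tri(obs): # [(cal,(u,v))...] -> point
    f=lambda p: np.concatenate([(proj(c,p)[0]-uv) for c,uv in obs])
    s=least_squares(f,[500,0,100]); return s.x, np.abs(s.fun).max()
def fitz(c,uv,z): return least_squares(lambda p: proj(c,[p[0],p[1],z])[0]-uv,[500,0]).x
def fitbox(obs,x0=(500,0,0,150)): # obs: (cal, local xy, uv) ; x,y,yaw,z
    def f(p):
        o=[]
        for c,l,uv in obs:
            cy,s=np.cos(p[2]),np.sin(p[2]); o.append(proj(c,[p[0]+cy*l[0]-s*l[1],p[1]+s*l[0]+cy*l[1],p[3]])[0]-uv)
        return np.concatenate(o)
    s=least_squares(f,x0); return s.x, s.fun.reshape(-1,2)
E
python3 - <<'E'
from h import *
S,D=cal('scene0'),cal('side0'); np.set_printoptions(precision=2,suppress=True)
o=[(S,(65,75),(386,246)),(S,(-65,75),(414.5,224.5)),(S,(65,-75),(352,219)),(D,(-65,-75),(285,158)),(D,(65,-75),(326,164.7)),(D,(65,75),(334,137)),(D,(-65,75),(301,135.5))]
print('carton',*fitbox(o))
o=[(S,(100,90),(295,195)),(S,(-100,90),(330,166)),(S,(100,-90),(256,174.5)),(S,(-100,-90),(290.5,150.5)),(D,(-100,90),(267.5,222)),(D,(100,90),(340,221)),(D,(-100,-90),(265.7,274.5)),(D,(100,-90),(349,272.5))]
print('coll',*fitbox(o))
# near flap free edge, far free edge (side), scene
print('gauge top mid',fitz(D,(265+181/4,118+(428-300)/4),154))
print('water/sani',fitz(D,(275,150),0),fitz(D,(354,158),0))
E
```

```text
carton [529.43 227.11  -0.1  161.01] [[-1.94  1.1 ]
 [ 0.47  2.98]
 [-1.5  -1.38]
 [-0.23  0.7 ]
 [ 1.25 -0.8 ]
 [ 0.67  0.29]
 [-5.46 -2.67]]
coll [ 550.9  -169.74    0.15  138.54] [[-1.19  1.5 ]
 [-0.19  1.35]
 [-0.9   0.57]
 [ 1.52 -1.53]
 [-2.42 -0.11]
 [ 1.32 -1.93]
 [-1.63  1.51]
 [ 1.5  -0.28]]
gauge top mid [528.64 223.93]
water/sani [378.29 436.92] [675.89 415.16]
```

```bash
cat >> h.py <<'E'
def go(p,jaw=None):
    """shift/turn in jog units to TCP p with tool z (jaw axis) at world yaw jaw (mod pi)"""
    s=manip.read_state(); M=R.from_euler('xyz',s['eef_rot']).as_matrix()
    d=M.T@(np.array(p)-s['eef_pos'])/40; t=0
    cur=np.arctan2(M[1,2],M[0,2])
    if jaw is not None: t=(jaw-cur+np.pi/2)%np.pi-np.pi/2
    print('tx %.3f ty %.3f tz %.3f turn %.2f (jaw yaw %.3f -> dyaw %.3f; tool x=%s) rows>=%d'%(*d,-np.degrees(t)/6,cur,t,M[:,0].round(3),max(np.linalg.norm(d)*40/41.7,abs(np.degrees(t))/7.16)+1))
E
python3 - <<'E'
from h import *
S,D=cal('scene0'),cal('side0'); np.set_printoptions(precision=2,suppress=True)
o=[(S,(65,75),(386,246)),(S,(-65,75),(414.5,224.5)),(S,(65,-75),(352,219)),(D,(-65,-75),(285,158)),(D,(65,-75),(326,164.7)),(D,(65,75),(334,137))]
p,_=fitbox(o); print(p,_)
def W(l,z): c,s=np.cos(p[2]),np.sin(p[2]); return [p[0]+c*l[0]-s*l[1],p[1]+s*l[0]+c*l[1],z]
for sg,A,B in((-1,(290,143),(304.5,121.7)),(1,(315,150),(323.7,124.2))):
  for a in np.arange(.8,1.16,.07):
    x=sg*(65-62*np.cos(a)); z=160+62*np.sin(a)
    print(sg,a,proj(D,[W((x,-74),z),W((x,74),z)])-[A,B])
go((551,-170,200),np.pi/2+.15)
E
```

```text
[526.16 226.28  -0.07 161.47] [[-0.27  0.29]
 [ 0.95  1.42]
 [-1.1  -1.39]
 [-0.69  1.17]
 [ 1.08 -1.16]
 [-1.02 -0.19]]
-1 0.8 [[8.37 5.48]
 [2.14 1.31]]
-1 0.8700000000000001 [[7.29 4.55]
 [1.15 0.43]]
-1 0.9400000000000002 [[ 6.14  3.68]
 [ 0.11 -0.4 ]]
-1 1.0100000000000002 [[ 4.92  2.86]
 [-1.   -1.16]]
-1 1.0800000000000003 [[ 3.65  2.12]
 [-2.16 -1.86]]
-1 1.1500000000000004 [[ 2.34  1.44]
 [-3.36 -2.49]]
1 0.8 [[-1.97 -0.07]
 [-3.59  0.05]]
1 0.8700000000000001 [[-0.87 -0.79]
 [-2.57 -0.65]]
1 0.9400000000000002 [[ 0.3  -1.44]
 [-1.49 -1.28]]
1 1.0100000000000002 [[ 1.54 -2.01]
 [-0.35 -1.84]]
1 1.0800000000000003 [[ 2.83 -2.51]
 [ 0.84 -2.33]]
1 1.1500000000000004 [[ 4.17 -2.93]
 [ 2.08 -2.74]]
tx -0.494 ty 12.312 tz -6.246 turn 0.93 (jaw yaw -1.323 -> dyaw -0.098; tool x=[-0.  0. -1.]) rows>=14
```

```bash
python3 -m jog '[{"grip":1,"tx":-0.5},{"grip":1,"tx":-0.5,"ty":6,"tz":-3},{"grip":1,"tx":-0.5,"ty":6,"tz":-3},{"grip":1,"tx":-0.5,"ty":6,"tz":-3},{"grip":1,"tx":-0.5,"ty":6,"tz":-3},{"grip":1,"tx":-0.5,"ty":12.3,"tz":-6.2,"turn":0.9},{"grip":1,"tx":-0.5,"ty":12.3,"tz":-6.2,"turn":0.9},{"grip":1,"tx":-0.5,"ty":12.3,"tz":-6.2,"turn":0.9},{"grip":1,"tx":-0.5,"ty":12.3,"tz":-6.2,"turn":0.9},{"grip":1,"tx":-0.5,"ty":12.3,"tz":-6.2,"turn":0.9}]' 20
python3 - <<'E'
from h import *
print(manip.read_state()['eef_pos']); go((551,-170,200),np.pi/2+.15)
E
```

```text
[ 134.84047908 -532.98935204  180.0154947 ]
tx -0.494 ty 12.312 tz -6.246 turn 0.93 (jaw yaw -1.323 -> dyaw -0.098; tool x=[-0.     0.001 -1.   ]) rows>=14$[0]: bad value
```

```bash
python3 -m jog '[{"grip":1.0,"tx":-0.5,"ty":0.0,"tz":0.0,"turn":0.0},{"grip":1.0,"tx":-0.5,"ty":6.0,"tz":-3.0,"turn":0.0},{"grip":1.0,"tx":-0.5,"ty":6.0,"tz":-3.0,"turn":0.0},{"grip":1.0,"tx":-0.5,"ty":6.0,"tz":-3.0,"turn":0.0},{"grip":1.0,"tx":-0.5,"ty":6.0,"tz":-3.0,"turn":0.0},{"grip":1.0,"tx":-0.5,"ty":12.3,"tz":-6.2,"turn":0.9},{"grip":1.0,"tx":-0.5,"ty":12.3,"tz":-6.2,"turn":0.9},{"grip":1.0,"tx":-0.5,"ty":12.3,"tz":-6.2,"turn":0.9},{"grip":1.0,"tx":-0.5,"ty":12.3,"tz":-6.2,"turn":0.9},{"grip":1.0,"tx":-0.5,"ty":12.3,"tz":-6.2,"turn":0.9}]' 20
python3 - <<'E'
from h import *
print(manip.read_state()['eef_pos']); go((551,-170,200),np.pi/2+.15)
E
```

```text
clock: 0.98
eef_pos: [419.5, -285.9, 200.5]
eef_rot: [0.876, 1.571, -0.541]
wrist_force: [0.1, -1.1, -0.5]
finger_gap: 94.0
[ 419.45253774 -285.8619504   200.46518299]
tx 0.012 ty 3.693 tz -2.360 turn 0.03 (jaw yaw -1.417 -> dyaw -0.004; tool x=[ 0. -0. -1.]) rows>=5
```

```bash
python3 -m jog '[{"grip":1.0,"tx":0.0,"ty":3.7,"tz":-2.35,"turn":0.0},{"grip":1.0,"tx":0.0,"ty":3.7,"tz":-2.35,"turn":0.0},{"grip":1.0,"tx":0.0,"ty":3.7,"tz":-2.35,"turn":0.0},{"grip":1.0,"tx":0.0,"ty":3.7,"tz":-2.35,"turn":0.0},{"grip":1.0,"tx":0.0,"ty":3.7,"tz":-2.35,"turn":0.0},{"grip":1.0,"tx":0.0,"ty":3.7,"tz":-2.35,"turn":0.0},{"grip":1.0,"tx":0.0,"ty":3.7,"tz":-2.35,"turn":0.0}]'
python3 - <<'E'
from h import *
print(manip.read_state()['eef_pos']); c=shot('wrist','w1'); print(c['eye'],c['attitude'])
print(proj(c,[[551,-170,150],[551,-170,147]]))
go((529,226,185),np.pi/2-.07)
E
```

```text
clock: 1.57
eef_pos: [549.8, -172.2, 200.0]
eef_rot: [-1.835, 1.57, 3.032]
wrist_force: [-0.1, -1.2, -0.1]
finger_gap: 93.8
[ 549.75947056 -172.2400916   199.99610565]
[ 620.87150985 -161.44348446  402.90309267] [-2.49736496e-01  3.96257166e-04 -1.41686671e+00]
[[317.8879064  202.54853086]
 [317.91607218 201.64513222]]
tx 0.381 ty 1.017 tz -9.932 turn 2.13 (jaw yaw -1.418 -> dyaw -0.223; tool x=[-0.001  0.    -1.   ]) rows>=10
```

View pics/w1.png

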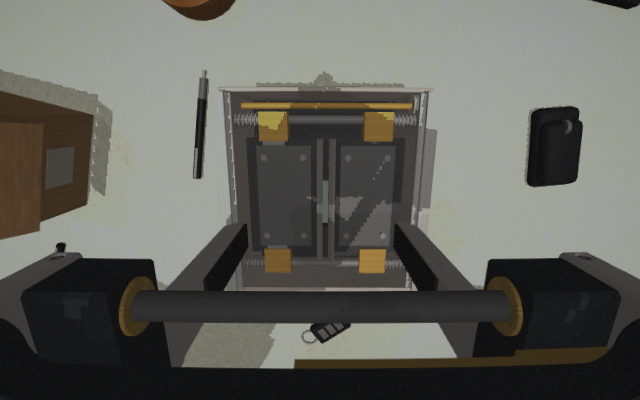

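Wrist view 1 shows the slit as a vertical dark line near u=325, v=138–255, with image up being +x. I'll take a second view from 60 mm further along y, so I can triangulate.

```bash
python3 -m jog '[{"grip":1.0,"tx":0.0,"ty":-0.5,"tz":-1.5,"turn":0.0},{"grip":1.0,"tx":0.0,"ty":-0.5,"tz":-1.5,"turn":0.0},{"grip":1.0,"tx":0.0,"ty":-0.5,"tz":-1.5,"turn":0.0},{"grip":0.0,"tx":0.0,"ty":-0.5,"tz":-1.5,"turn":0.0},{"grip":0.0,"tx":0.0,"ty":-0.5,"tz":-1.5,"turn":0.0}]'
python3 - <<'E'
from h import *
c=shot('wrist','w2'); print(proj(c,[[551,-170,147]]), manip.read_state()['eef_pos'])
def crop(fn,x,y,w,h,s):
    i=cv2.imread(f'pics/{fn}.png')[y:y+h,x:x+w]; i=cv2.resize(i,None,fx=s,fy=s,interpolation=cv2.INTER_CUBIC)
    i=cv2.convertScaleAbs(i,alpha=1.8,beta=20)
    for k in range(0,w,10): cv2.line(i,(k*s,0),(k*s,6 if k%50 else 14),(0,0,255),1)
    for k in range(0,h,10): cv2.line(i,(0,k*s),(6 if k%50 else 14,k*s),(0,0,255),1)
    return i
u=int(proj(c,[[551,-170,147]])[0,0])-50; print(u)
cv2.imwrite('pics/c2.png',np.hstack([crop('w1',280,120,100,150,4),crop('w2',u,120,100,150,4)]))
E
```

```text
clock: 2.03
eef_pos: [521.0, -117.2, 200.9]
eef_rot: [0.907, 1.57, -0.512]
wrist_force: [-0.5, 0.0, 0.2]
finger_gap: 84.0
[[384.74459765 179.37944868]] [ 521.11996953 -117.17278827  200.62319985]
334
```

View pics/c2.png

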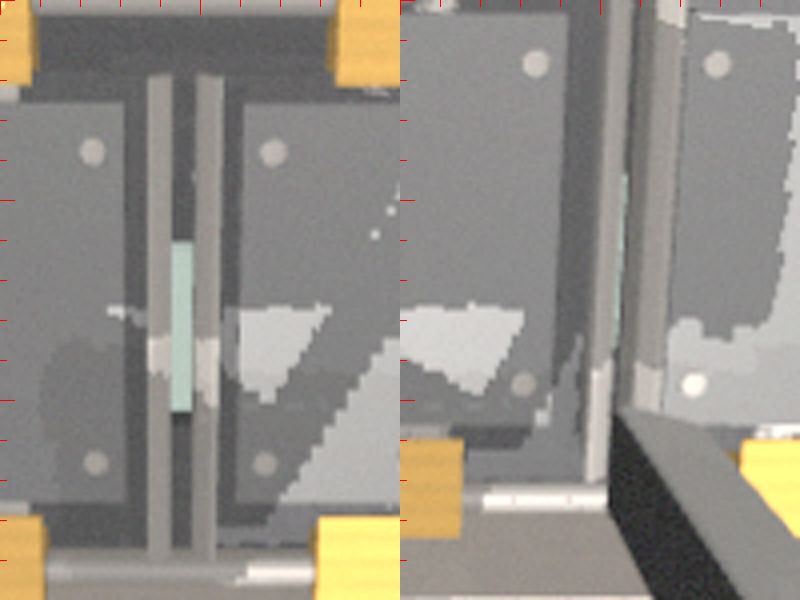

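Run:
```python
from h import *
a,b=cal('w1'),cal('w2'); np.set_printoptions(precision=2,suppress=True)
for p,q in (((317,259.25),(380.25,240)),((322.5,259.25),(386,240)),((303,158),(334+135/4,120+63/4)) ,((348,158),(334+317/4,120+63/4)),((303.7,235.5),(334+122/4,120+384/4)),((346,236),(334+293/4,216))):
    print(tri([(a,p),(b,q)]))
for z in(145,150):
  A=fitz(a,(326.1,138.75),z);B=fitz(a,(325.3,259.25),z); print(z,A,B,(A+B)/2,np.linalg.norm(A-B),'yaw',np.arctan2(*(A-B)[::-1]))
print('width', fitz(a,(280+171/4,199),145)-fitz(a,(280+194.5/4,199),145))
go((529,226,270),np.pi/2-.07)
```

```text
(array([ 493.93, -177.97,  144.72]), np.float64(0.4170568481521286))
(array([ 495.02, -183.07,  145.4 ]), np.float64(0.4572384931224178))
(array([ 585.31, -150.81,  130.53]), np.float64(0.023680114303658684))
(array([ 591.7 , -191.38,  131.19]), np.float64(0.023154990036516665))
(array([ 510.23, -162.07,  130.19]), np.float64(0.10729438197083141))
(array([ 516.52, -202.84,  130.98]), np.float64(0.049002588001542335))
145 [ 606.46 -168.55] [ 495.68 -185.51] [ 551.07 -177.03] 112.06873011850932 yaw 0.1519778678884333
150 [ 606.74 -168.41] [ 498.11 -185.05] [ 552.42 -176.73] 109.89603941989058 yaw 0.1519778678918838
width [-0.81  5.2 ]
tx -1.737 ty 1.494 tz -8.450 turn 2.12 (jaw yaw -1.419 -> dyaw -0.222; tool x=[ 0. -0. -1.]) rows>=9
```

The slit is found: centre (551.1, -177.0), yaw 0.152, about 5.2 mm wide. The triangulated lip height of 145 and the 112 mm length both agree with the text. Next I go above the carton and shut the fingers.

```bash
python3 -m jog '[{"grip":0.0,"tx":-1.75,"ty":0.0,"tz":-1.5,"turn":0.0},{"grip":0.0,"tx":-1.75,"ty":0.0,"tz":-1.5,"turn":0.0},{"grip":0.0,"tx":-1.75,"ty":1.5,"tz":-8.45,"turn":2.1},{"grip":0.0,"tx":-1.75,"ty":1.5,"tz":-8.45,"turn":2.1},{"grip":0.0,"tx":-1.75,"ty":1.5,"tz":-8.45,"turn":2.1},{"grip":0.0,"tx":-1.75,"ty":1.5,"tz":-8.45,"turn":2.1},{"grip":0.0,"tx":-1.75,"ty":1.5,"tz":-8.45,"turn":2.1},{"grip":0.0,"tx":-1.75,"ty":1.5,"tz":-8.45,"turn":2.1},{"grip":0.0,"tx":-1.75,"ty":1.5,"tz":-8.45,"turn":2.1},{"grip":0.0,"tx":-1.75,"ty":1.5,"tz":-8.45,"turn":2.1},{"grip":0.0,"tx":-1.75,"ty":1.5,"tz":-8.45,"turn":2.1},{"grip":0.0,"tx":-1.75,"ty":1.5,"tz":-8.45,"turn":2.1}]'
python3 - <<'E'
from h import *
c=shot('wrist','w3'); np.set_printoptions(precision=1,suppress=True)
print(manip.read_state()['eef_pos'],proj(c,[[528,226,154],[529,226,185]])); go((529,226,270),np.pi/2-.07)
i=cv2.imread('pics/w3.png'); cv2.imwrite('pics/w3b.png',cv2.convertScaleAbs(cv2.resize(i[:,100:540],(792,720),interpolation=cv2.INTER_CUBIC)[:600],alpha=1.4,beta=15))
E
```

```text
clock: 3.08
eef_pos: [529.3, 226.4, 270.1]
eef_rot: [-0.721, 1.57, -2.359]
wrist_force: [0.3, -0.1, -0.4]
finger_gap: 1.8
[529.3 225.9 270.3] [[320.7 188.9]
 [320.7 194.9]]
tx 0.007 ty -0.007 tz -0.003 turn 0.02 (jaw yaw -1.639 -> dyaw -0.002; tool x=[-0. -0. -1.]) rows>=1
```

View pics/w3b.png

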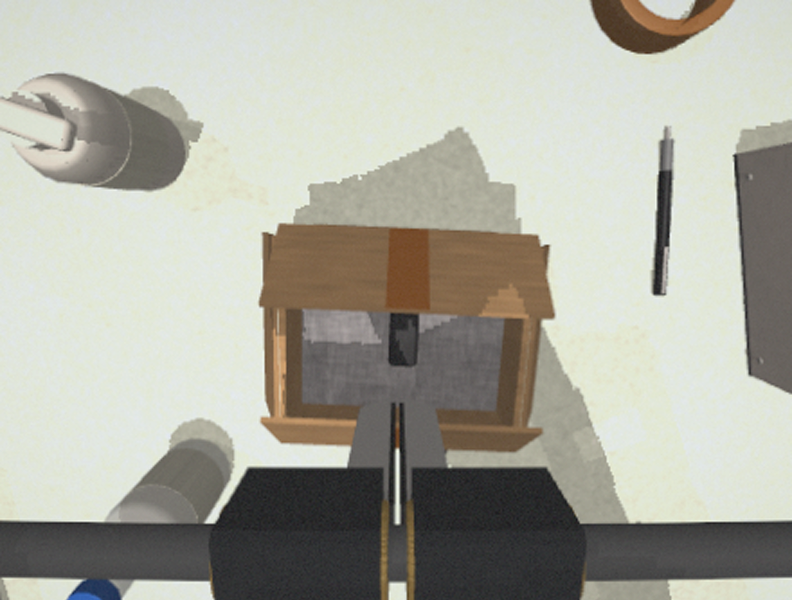

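Run:
```python
from h import *
c=cal('w3'); np.set_printoptions(precision=1,suppress=True)
q=lambda u,v,z: fitz(c,(100+u/1.8,v/1.8),z)
print('handle top -x edge',q(404,366,154),q(390,366,154),q(418,367,154))
print('far free edge',q(406,312,212),'near free edge',q(403,425,212))
print('far hinge',q(279,224,160),q(540,237,160),'far free',q(260,305,212),q(552,318,212),'near free',q(263,420,212),q(543,430,212))
print('back +y rim inner corners', q(275,410,160))
```

```text
handle top -x edge [511.3 222.9] [511.9 231.5] [510.1 214.3]
far free edge [555.1 219.9] near free edge [495.9 225.2]
far hinge [601.6 288.5] [584.4 140.2] far free [563.5 291.4] [547.3 147.9] near free [503.5 297.7] [488.  152.4]
back +y rim inner corners [490.1 304.5]
```

```bash
python3 -m jog '[{"grip":0.0,"tx":0.0,"ty":-0.05,"tz":0.1,"turn":0.45},{"grip":0.0,"tx":1.0,"ty":-0.05,"tz":0.1,"turn":0.45},{"grip":0.0,"tx":2.1,"ty":-0.05,"tz":0.1,"turn":0.45},{"grip":0.0,"tx":2.1,"ty":-0.05,"tz":0.1,"turn":0.45},{"grip":0.0,"tx":2.1,"ty":-0.05,"tz":0.1,"turn":0.45}]'
python3 - <<'E'
from h import *
go((619.5,211,185),np.pi/2-.115);go((435.6,232,185),np.pi/2-.115)
E
```

```text
clock: 3.55
eef_pos: [526.3, 221.9, 185.8]
eef_rot: [-1.089, 1.568, -2.775]
wrist_force: [-0.9, -0.1, 1.5]
finger_gap: 0.5
tx 0.014 ty 2.347 tz 0.002 turn -0.00 (jaw yaw -1.686 -> dyaw 0.000; tool x=[-0.003 -0.001 -1.   ]) rows>=3
tx 0.027 ty -2.281 tz 0.010 turn -0.00 (jaw yaw -1.686 -> dyaw 0.000; tool x=[-0.003 -0.001 -1.   ]) rows>=3
```

```bash
python3 -m jog '[{"grip":0.0,"tx":0.0,"ty":0.6,"tz":0.0,"turn":0.0},{"grip":0.0,"tx":0.0,"ty":1.0,"tz":0.0,"turn":0.0},{"grip":0.0,"tx":0.0,"ty":1.4,"tz":0.0,"turn":0.0},{"grip":0.0,"tx":0.0,"ty":1.8,"tz":0.0,"turn":0.0},{"grip":0.0,"tx":0.0,"ty":2.1,"tz":0.0,"turn":0.0},{"grip":0.0,"tx":0.0,"ty":2.35,"tz":0.0,"turn":0.0},{"grip":0.0,"tx":0.0,"ty":2.35,"tz":0.0,"turn":0.0},{"grip":0.0,"tx":0.0,"ty":1.5,"tz":0.0,"turn":0.0},{"grip":0.0,"tx":0.0,"ty":0.7,"tz":0.0,"turn":0.0},{"grip":0.0,"tx":0.0,"ty":0.0,"tz":0.0,"turn":0.0},{"grip":0.0,"tx":0.0,"ty":-0.5,"tz":0.0,"turn":0.0}]'
python3 -m jog '[{"grip":0.0,"tx":0.0,"ty":-0.5,"tz":0.0,"turn":0.0},{"grip":0.0,"tx":0.0,"ty":-0.9,"tz":0.0,"turn":0.0},{"grip":0.0,"tx":0.0,"ty":-1.3,"tz":0.0,"turn":0.0},{"grip":0.0,"tx":0.0,"ty":-1.6,"tz":0.0,"turn":0.0},{"grip":0.0,"tx":0.0,"ty":-1.8,"tz":0.0,"turn":0.0},{"grip":0.0,"tx":0.0,"ty":-1.8,"tz":0.0,"turn":0.0},{"grip":0.0,"tx":0.0,"ty":-0.8,"tz":0.0,"turn":0.0},{"grip":0.0,"tx":0.0,"ty":0.0,"tz":0.0,"turn":0.0},{"grip":1.0,"tx":-1.8,"ty":0.55,"tz":0.0,"turn":0.0},{"grip":1.0,"tx":-1.8,"ty":0.55,"tz":0.0,"turn":0.0},{"grip":1.0,"tx":-1.8,"ty":0.55,"tz":0.0,"turn":0.0}]'
python3 - <<'E'
from h import *
c=shot('wrist','w4'); s=shot('side','s4'); np.set_printoptions(precision=1,suppress=True)
print(manip.read_state()['eef_pos'])
i=cv2.imread('pics/w4.png'); a=cv2.convertScaleAbs(cv2.resize(i[30:330,120:520],(800,600),interpolation=cv2.INTER_CUBIC),alpha=1.4,beta=15)
b=cv2.resize(cv2.imread('pics/s4.png')[100:200,260:360],(300,300)); a[:300,:300]=b
cv2.imwrite('pics/w4b.png',a); go((528,221.5,112),np.pi/2-.115)
E
```

```text
clock: 4.47
eef_pos: [505.0, 225.8, 188.8]
eef_rot: [2.069, 1.568, 0.385]
wrist_force: [0.5, 0.7, 0.1]
finger_gap: -0.1
clock: 5.38
eef_pos: [532.1, 223.0, 265.2]
eef_rot: [1.994, 1.561, 0.309]
wrist_force: [-0.1, 0.3, 0.9]
finger_gap: 16.7
[529.6 222.9 259.8]
tx 3.694 ty -0.043 tz 0.044 turn 0.01 (jaw yaw -1.685 -> dyaw -0.001; tool x=[ 0.  0. -1.]) rows>=4
```

View pics/w4b.png

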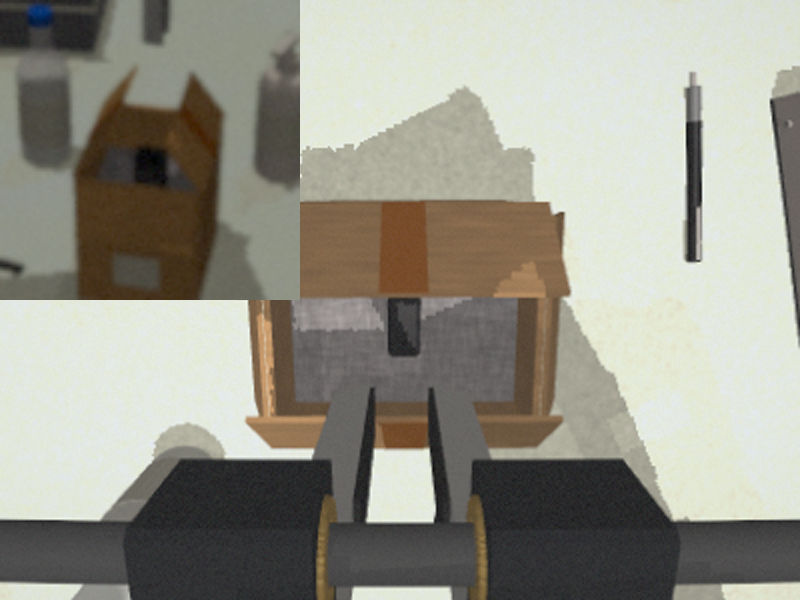

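The picture shows both flaps still at about their starting angle: far free edge near v=178 px, near edge near v=235. The sweep had no lasting effect, so I'll repeat it slowly on the far flap, pause at the far end and look.

```bash
python3 -m jog '[{"grip":0.0,"tx":0.0,"ty":-0.05,"tz":0.0,"turn":0.0},{"grip":0.0,"tx":0.0,"ty":-0.05,"tz":0.0,"turn":0.0},{"grip":0.0,"tx":0.0,"ty":-0.05,"tz":0.0,"turn":0.0},{"grip":0.0,"tx":1.0,"ty":-0.05,"tz":0.0,"turn":0.0},{"grip":0.0,"tx":1.9,"ty":-0.05,"tz":0.0,"turn":0.0},{"grip":0.0,"tx":1.9,"ty":-0.05,"tz":0.0,"turn":0.0},{"grip":0.0,"tx":1.9,"ty":-0.05,"tz":0.0,"turn":0.0}]'
python3 -m jog '[{"grip":0.0,"tx":0.0,"ty":0.2,"tz":0.0,"turn":0.0},{"grip":0.0,"tx":0.0,"ty":0.4,"tz":0.0,"turn":0.0},{"grip":0.0,"tx":0.0,"ty":0.6,"tz":0.0,"turn":0.0},{"grip":0.0,"tx":0.0,"ty":0.8,"tz":0.0,"turn":0.0},{"grip":0.0,"tx":0.0,"ty":1.0,"tz":0.0,"turn":0.0},{"grip":0.0,"tx":0.0,"ty":1.2,"tz":0.0,"turn":0.0}]'
python3 -m jog '[{"grip":0.0,"tx":0.0,"ty":0.2,"tz":0.0,"turn":0.0},{"grip":0.0,"tx":0.0,"ty":0.4,"tz":0.0,"turn":0.0},{"grip":0.0,"tx":0.0,"ty":0.6,"tz":0.0,"turn":0.0},{"grip":0.0,"tx":0.0,"ty":0.8,"tz":0.0,"turn":0.0},{"grip":0.0,"tx":0.0,"ty":1.0,"tz":0.0,"turn":0.0},{"grip":0.0,"tx":0.0,"ty":1.15,"tz":0.0,"turn":0.0},{"grip":0.0,"tx":0.0,"ty":1.15,"tz":0.0,"turn":0.0}]'
python3 - <<'E'
from h import *
c=shot('wrist','w5'); s=shot('side','s5'); t=shot('scene','t5')
print(manip.read_state()['eef_pos'])
i=cv2.imread('pics/w5.png'); a=cv2.convertScaleAbs(cv2.resize(i[30:330,120:520],(800,600),interpolation=cv2.INTER_CUBIC),alpha=1.4,beta=15)
a[:300,:300]=cv2.resize(cv2.imread('pics/s5.png')[90:190,260:360],(300,300)); a[:300,500:]=cv2.resize(cv2.imread('pics/t5.png')[160:280,320:440],(300,300))
cv2.imwrite('pics/w5b.png',a)
E
```

```text
clock: 6.07
eef_pos: [525.9, 223.3, 181.9]
eef_rot: [-1.119, 1.568, -2.803]
wrist_force: [-0.2, -0.2, 0.2]
finger_gap: 0.5
clock: 6.57
eef_pos: [575.7, 218.0, 183.7]
eef_rot: [1.962, 1.569, 0.278]
wrist_force: [-1.0, 0.9, -0.4]
finger_gap: 0.8
clock: 7.15
eef_pos: [620.9, 212.5, 182.0]
eef_rot: [-0.886, 1.571, -2.571]
wrist_force: [-0.5, 0.7, -0.5]
finger_gap: 0.3
[619.83791359 212.87597553 182.34048299]
```

View pics/w5b.png

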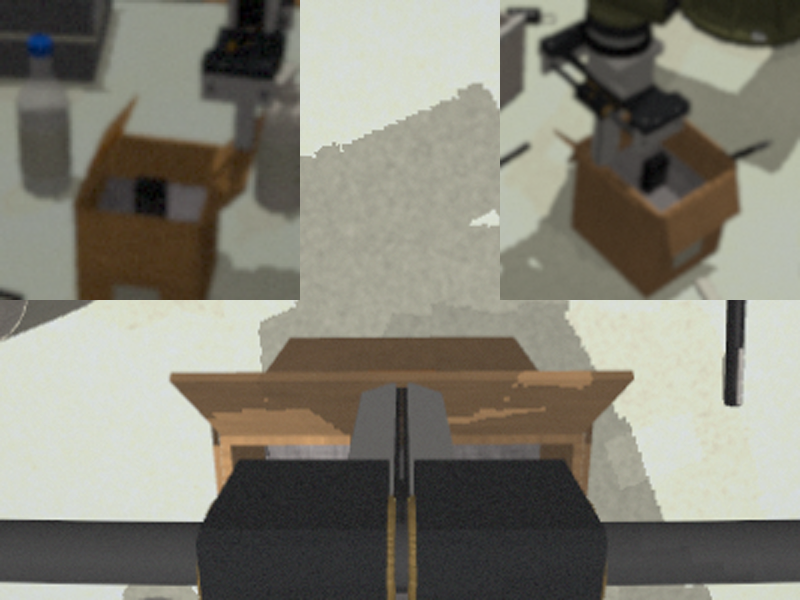

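The far flap is now folded well past upright (side inset, right edge at about (240,150)). I'll press it further down and out, lift straight off, and check numerically whether it stays.

```bash
python3 -m jog '[{"grip":0.0,"tx":0.1,"ty":0.1,"tz":0.0,"turn":0.0},{"grip":0.0,"tx":0.2,"ty":0.2,"tz":0.0,"turn":0.0},{"grip":0.0,"tx":0.3,"ty":0.3,"tz":0.0,"turn":0.0},{"grip":0.0,"tx":0.35,"ty":0.3,"tz":0.0,"turn":0.0},{"grip":0.0,"tx":0.35,"ty":0.3,"tz":0.0,"turn":0.0},{"grip":0.0,"tx":0.0,"ty":0.2,"tz":0.0,"turn":0.0},{"grip":0.0,"tx":-0.5,"ty":0.0,"tz":0.0,"turn":0.0},{"grip":0.0,"tx":-1.2,"ty":0.0,"tz":0.0,"turn":0.0},{"grip":0.0,"tx":-1.2,"ty":0.0,"tz":0.0,"turn":0.0}]'
cat >> h.py <<'E'
CX,CY,CYAW=528,221.5,-.115
def W(l,z): c,s=np.cos(CYAW),np.sin(CYAW); return [CX+c*l[0]-s*l[1],CY+s*l[0]+c*l[1],z]
def flapscore(c,img,sg):
    "per angle: mean brown-ness over the flap's projected quad"
    out=[]
    hsv=cv2.cvtColor(img,cv2.COLOR_RGB2HSV).astype(float)
    brown=((hsv[...,0]>5)&(hsv[...,0]<20)&(hsv[...,1]>70)).astype(float)
    for a in np.arange(.8,3.4,.2):
        P=[W((sg*(65-r*np.cos(a)),y),160+r*np.sin(a)) for r in np.linspace(20,58,8) for y in np.linspace(-68,68,12)]
        q=np.round(proj(c,P)).astype(int); out.append((round(a,1),round(brown[q[:,1].clip(0,399),q[:,0].clip(0,639)].mean(),2)))
    return out
E
python3 - <<'E'
from h import *
s=shot('side','s6'); t=shot('scene','t6')
for c in(s,t): print('far',[b for a,b in flapscore(c,c['image'],1)],'\nnear',[b for a,b in flapscore(c,c['image'],-1)])
print(manip.read_state()['eef_pos'], manip.read_state()['wrist_force']); go((527,221.5,260),np.pi/2-.115)
E
```

```text
clock: 8.05
eef_pos: [620.9, 213.5, 237.9]
eef_rot: [1.962, 1.562, 0.278]
wrist_force: [-0.6, 0.0, 1.2]
finger_gap: 0.5
far [np.float64(0.53), np.float64(0.53), np.float64(0.52), np.float64(0.5), np.float64(0.56), np.float64(0.61), np.float64(0.71), np.float64(0.82), np.float64(0.93), np.float64(0.97), np.float64(0.78), np.float64(0.61), np.float64(0.55)] 
near [np.float64(0.79), np.float64(0.98), np.float64(0.75), np.float64(0.0), np.float64(0.0), np.float64(0.0), np.float64(0.0), np.float64(0.0), np.float64(0.0), np.float64(0.0), np.float64(0.0), np.float64(0.0), np.float64(0.0)]
far [np.float64(0.24), np.float64(0.23), np.float64(0.23), np.float64(0.25), np.float64(0.26), np.float64(0.28), np.float64(0.51), np.float64(0.81), np.float64(0.9), np.float64(0.98), np.float64(0.84), np.float64(0.78), np.float64(0.74)] 
near [np.float64(0.75), np.float64(0.73), np.float64(0.16), np.float64(0.02), np.float64(0.0), np.float64(0.0), np.float64(0.0), np.float64(0.0), np.float64(0.0), np.float64(0.0), np.float64(0.0), np.float64(0.0), np.float64(0.0)]
[620.12167539 213.10015942 232.69696826] [0.82662969 0.280772   0.10432122]
tx -0.690 ty -2.335 tz 0.054 turn 0.02 (jaw yaw -1.684 -> dyaw -0.002; tool x=[ 0.003  0.001 -1.   ]) rows>=3
```

The far flap stays at about 2.6 rad. I'll do the near flap the same way.

```bash
python3 -m jog '[{"grip":0.0,"tx":-0.5,"ty":-1.0,"tz":0.0,"turn":0.0},{"grip":0.0,"tx":-0.5,"ty":-1.8,"tz":0.0,"turn":0.0},{"grip":0.0,"tx":-0.5,"ty":-2.35,"tz":0.05,"turn":0.0},{"grip":0.0,"tx":-0.3,"ty":-2.35,"tz":0.05,"turn":0.0},{"grip":0.0,"tx":0.6,"ty":-2.35,"tz":0.05,"turn":0.0},{"grip":0.0,"tx":1.25,"ty":-2.35,"tz":0.05,"turn":0.0},{"grip":0.0,"tx":1.25,"ty":-2.35,"tz":0.05,"turn":0.0},{"grip":0.0,"tx":1.25,"ty":-2.6,"tz":0.05,"turn":0.0},{"grip":0.0,"tx":1.25,"ty":-2.8,"tz":0.05,"turn":0.0},{"grip":0.0,"tx":1.25,"ty":-3.0,"tz":0.05,"turn":0.0},{"grip":0.0,"tx":1.25,"ty":-3.2,"tz":0.05,"turn":0.0},{"grip":0.0,"tx":1.25,"ty":-3.4,"tz":0.05,"turn":0.0}]'
python3 -m jog '[{"grip":0.0,"tx":0.0,"ty":-0.2,"tz":0.0,"turn":0.0},{"grip":0.0,"tx":0.0,"ty":-0.4,"tz":0.0,"turn":0.0},{"grip":0.0,"tx":0.0,"ty":-0.6,"tz":0.0,"turn":0.0},{"grip":0.0,"tx":0.0,"ty":-0.8,"tz":0.0,"turn":0.0},{"grip":0.0,"tx":0.0,"ty":-1.0,"tz":0.0,"turn":0.0},{"grip":0.0,"tx":0.0,"ty":-1.2,"tz":0.0,"turn":0.0},{"grip":0.0,"tx":0.2,"ty":-1.3,"tz":0.0,"turn":0.0},{"grip":0.0,"tx":0.35,"ty":-1.4,"tz":0.0,"turn":0.0},{"grip":0.0,"tx":0.35,"ty":-1.4,"tz":0.0,"turn":0.0},{"grip":0.0,"tx":0.35,"ty":-1.4,"tz":0.0,"turn":0.0}]'
python3 -m jog '[{"grip":0.0,"tx":-0.3,"ty":0.0,"tz":0.0,"turn":0.0},{"grip":0.0,"tx":-0.8,"ty":0.0,"tz":0.0,"turn":0.0},{"grip":0.0,"tx":-1.6,"ty":0.2,"tz":0.0,"turn":0.0},{"grip":0.0,"tx":-2.3,"ty":0.5,"tz":0.0,"turn":0.0},{"grip":0.0,"tx":-2.3,"ty":0.8,"tz":0.0,"turn":0.0}]'
python3 - <<'E'
from h import *
s=shot('side','s7'); t=shot('scene','t7')
for c in(s,t): print('far',[float(b) for a,b in flapscore(c,c['image'],1)],'\nnear',[float(b) for a,b in flapscore(c,c['image'],-1)])
go((528,221.3,260),np.pi/2-.115)
E
```

```text
clock: 9.15
eef_pos: [484.1, 226.4, 181.1]
eef_rot: [1.996, 1.57, 0.312]
wrist_force: [-0.3, 0.2, -0.7]
finger_gap: 0.4
clock: 9.98
eef_pos: [428.7, 232.5, 165.9]
eef_rot: [-1.04, 1.57, -2.724]
wrist_force: [0.1, 0.3, 0.1]
finger_gap: 0.5
clock: 10.4
eef_pos: [462.9, 229.5, 264.2]
eef_rot: [2.073, 1.563, 0.388]
wrist_force: [-0.8, -0.3, 0.1]
finger_gap: 0.8
far [0.55, 0.54, 0.53, 0.52, 0.59, 0.64, 0.71, 0.82, 0.94, 0.99, 0.79, 0.67, 0.57] 
near [0.69, 0.66, 0.64, 0.62, 0.67, 0.73, 0.79, 0.86, 0.95, 1.0, 0.93, 0.85, 0.79]
far [0.29, 0.26, 0.29, 0.3, 0.28, 0.3, 0.61, 0.81, 0.9, 0.98, 0.84, 0.76, 0.72] 
near [0.86, 0.83, 0.83, 0.84, 0.88, 0.88, 0.9, 0.92, 0.97, 1.0, 1.0, 0.98, 0.94]
tx -0.027 ty 1.658 tz -0.004 turn 0.00 (jaw yaw -1.685 -> dyaw -0.000; tool x=[ 0.001  0.    -1.   ]) rows>=2
```

Both flaps now stay at about 2.6 rad. Next I move over the gauge, open the fingers and measure the handle from two heights.

```bash
python3 -m jog '[{"grip":0.6,"tx":0.0,"ty":1.0,"tz":0.0,"turn":0.0},{"grip":0.6,"tx":0.0,"ty":1.65,"tz":0.0,"turn":0.0},{"grip":0.6,"tx":0.0,"ty":1.65,"tz":0.0,"turn":0.0},{"grip":0.6,"tx":0.0,"ty":1.65,"tz":0.0,"turn":0.0},{"grip":0.6,"tx":0.0,"ty":1.65,"tz":0.0,"turn":0.0}]'
python3 - <<'E'
from h import *
c=shot('wrist','w8'); print(c['eye'],manip.read_state()['eef_pos'])
E
python3 -m jog '[{"grip":0.6,"tx":0.8,"ty":0.0,"tz":0.0,"turn":0.0},{"grip":0.6,"tx":1.5,"ty":0.0,"tz":0.0,"turn":0.0},{"grip":0.6,"tx":1.5,"ty":0.0,"tz":0.0,"turn":0.0},{"grip":0.6,"tx":1.5,"ty":0.0,"tz":0.0,"turn":0.0}]'
python3 - <<'E'
from h import *
c=shot('wrist','w9'); print(c['eye'],manip.read_state()['eef_pos'])
o=[]
for n in('w8','w9'):
    u,v=proj(cal(n),[528,221.3,154])[0].astype(int); x,y=u-50,v-70; print(n,x,y)
    i=cv2.imread(f'pics/{n}.png')[y:y+140,x:x+100]; i=cv2.convertScaleAbs(cv2.resize(i,None,fx=4,fy=4,interpolation=cv2.INTER_CUBIC),alpha=2,beta=20)
    for k in range(0,100,10): cv2.line(i,(k*4,0),(k*4,6 if k%50 else 14),(0,0,255),1)
    for k in range(0,140,10): cv2.line(i,(0,k*4),(6 if k%50 else 14,k*4),(0,0,255),1)
    o.append(i)
cv2.imwrite('pics/c9.png',np.hstack(o)); go((528,221.3,112),np.pi/2-.115)
E
```

```text
clock: 10.92
eef_pos: [525.4, 221.6, 257.6]
eef_rot: [-1.205, 1.569, -2.889]
wrist_force: [0.1, -0.5, -0.9]
finger_gap: 30.3
[597.10072951 213.42660155 460.48967126] [525.38428791 221.7237867  258.10856293]
clock: 11.3
eef_pos: [525.4, 221.6, 198.6]
eef_rot: [-1.125, 1.569, -2.808]
wrist_force: [-0.5, -0.1, 0.3]
finger_gap: 55.8
[597.04329273 213.5534015  401.45772543] [526.22905436 221.86686328 200.0744962 ]
w8 270 117
w9 270 133
tx 2.202 ty 0.043 tz 0.010 turn 0.02 (jaw yaw -1.684 -> dyaw -0.002; tool x=[ 0.001  0.    -1.   ]) rows>=3
```

View pics/c9.png

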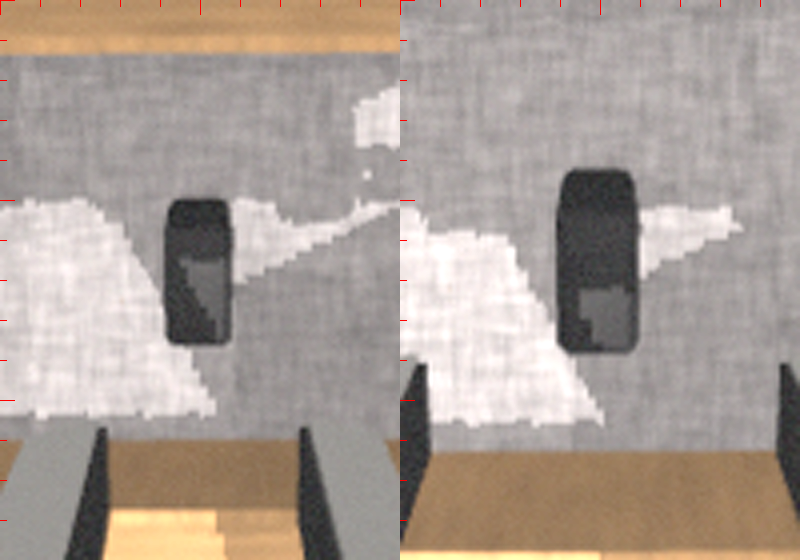

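Run:
```python
from h import *
a,b=cal('w8'),cal('w9'); np.set_printoptions(precision=1,suppress=True)
print(tri([(a,(319.6,203.25)),(b,(319.5,221))]),tri([(a,(319.75,174)),(b,(319.5,185))]))
for c,uv in((a,(319.6,203.25)),(a,(319.75,174)),(b,(319.5,221)),(b,(319.5,185))): print(fitz(c,uv,154))
go((528,222.5,112),np.pi/2-.115)
```

```text
(array([509.7, 224.1, 147.5]), np.float64(0.016431015673845195)) (array([538.2, 220.8, 127.4]), np.float64(0.11412324775329807))
[511.5 223.9]
[542.9 220.1]
[511.9 223.9]
[543.9 220.2]
tx 2.202 ty 0.040 tz -0.019 turn 0.02 (jaw yaw -1.684 -> dyaw -0.002; tool x=[ 0.  0. -1.]) rows>=3
```

The two wrist views put the handle centre at (528, 222), and the side view at z=154 agrees to about 2 mm. I go down and grip.

```bash
python3 -m jog '[{"grip":0.6,"tx":0.7,"ty":0.05,"tz":0.0,"turn":0.0},{"grip":0.6,"tx":1.4,"ty":0.05,"tz":0.0,"turn":0.0},{"grip":0.6,"tx":2.0,"ty":0.05,"tz":0.0,"turn":0.0},{"grip":0.6,"tx":2.17,"ty":0.05,"tz":0.0,"turn":0.0},{"grip":0.6,"tx":2.17,"ty":0.05,"tz":0.0,"turn":0.0},{"grip":0.0,"tx":2.17,"ty":0.05,"tz":0.0,"turn":0.0},{"grip":0.0,"tx":2.17,"ty":0.05,"tz":0.0,"turn":0.0},{"grip":0.0,"tx":2.17,"ty":0.05,"tz":0.0,"turn":0.0},{"grip":0.0,"tx":2.17,"ty":0.05,"tz":0.0,"turn":0.0},{"grip":0.0,"tx":2.17,"ty":0.05,"tz":0.0,"turn":0.0},{"grip":0.0,"tx":2.17,"ty":0.05,"tz":0.0,"turn":0.0},{"grip":0.0,"tx":2.17,"ty":0.05,"tz":0.0,"turn":0.0}]' 25
python3 - <<'E'
from h import *
s=manip.read_state(); print(s['eef_pos'],s['wrist_force'],s['finger_gap'])
E
```

```text
clock: 12.35
eef_pos: [528.5, 221.3, 112.0]
eef_rot: [2.029, 1.57, 0.345]
wrist_force: [-0.3, -0.3, 2.2]
finger_gap: 17.7
[528.46061963 221.33328926 111.95824765] [-0.34908453 -0.29185396  2.22280633] 17.710390928103887
```

```bash
python3 -m jog '[{"grip":0.0,"tx":-0.4,"ty":0.0,"tz":0.0,"turn":0.0},{"grip":0.0,"tx":-0.9,"ty":0.0,"tz":0.0,"turn":0.0},{"grip":0.0,"tx":-1.5,"ty":0.0,"tz":0.0,"turn":0.0},{"grip":0.0,"tx":-2.2,"ty":0.0,"tz":0.0,"turn":0.0},{"grip":0.0,"tx":-3.0,"ty":0.0,"tz":0.0,"turn":0.0},{"grip":0.0,"tx":-3.8,"ty":0.0,"tz":0.0,"turn":0.0},{"grip":0.0,"tx":-4.6,"ty":0.0,"tz":0.0,"turn":0.0},{"grip":0.0,"tx":-4.6,"ty":0.0,"tz":0.0,"turn":0.0},{"grip":0.0,"tx":-4.6,"ty":0.0,"tz":0.0,"turn":0.0},{"grip":0.0,"tx":-4.6,"ty":0.0,"tz":0.0,"turn":0.0}]'
python3 - <<'E'
from h import *
s=manip.read_state(); print(s['wrist_force'],s['finger_gap']); go((551.1,-177,280),np.pi/2+.152)
s=shot('side','s10'); t=shot('scene','t10')
for c in(s,t): print('far',[float(b) for a,b in flapscore(c,c['image'],1)],'\nnear',[float(b) for a,b in flapscore(c,c['image'],-1)])
E
```

```text
clock: 13.18
eef_pos: [528.0, 221.2, 294.5]
eef_rot: [-1.108, 1.569, -2.792]
wrist_force: [-0.1, 0.4, -1.1]
finger_gap: 18.1
[-0.07208051  0.3823471  -1.12977804] 18.092050144499904
tx 0.366 ty 1.700 tz 9.825 turn -2.53 (jaw yaw -1.684 -> dyaw 0.265; tool x=[-0.002 -0.001 -1.   ]) rows>=10
far [0.53, 0.54, 0.54, 0.5, 0.58, 0.61, 0.68, 0.8, 0.94, 1.0, 0.8, 0.66, 0.58] 
near [0.7, 0.68, 0.64, 0.64, 0.67, 0.74, 0.79, 0.86, 0.95, 1.0, 0.92, 0.86, 0.79]
far [0.28, 0.26, 0.26, 0.29, 0.26, 0.26, 0.45, 0.81, 0.91, 0.96, 0.82, 0.76, 0.72] 
near [0.71, 0.68, 0.69, 0.75, 0.77, 0.83, 0.86, 0.89, 0.94, 0.96, 0.97, 0.95, 0.92]
```

```bash
python3 -m jog '[{"grip":0.0,"tx":0.0,"ty":0.1,"tz":0.5,"turn":0.0},{"grip":0.0,"tx":0.0,"ty":0.3,"tz":1.3,"turn":-0.3},{"grip":0.0,"tx":0.0,"ty":0.4,"tz":2.2,"turn":-0.6},{"grip":0.0,"tx":0.0,"ty":0.6,"tz":3.1,"turn":-0.9},{"grip":0.0,"tx":0.0,"ty":0.8,"tz":4.0,"turn":-1.2},{"grip":0.0,"tx":0.0,"ty":0.9,"tz":4.9,"turn":-1.5},{"grip":0.0,"tx":0.0,"ty":1.1,"tz":5.8,"turn":-1.8},{"grip":0.0,"tx":0.0,"ty":1.2,"tz":6.7,"turn":-2.1},{"grip":0.0,"tx":0.0,"ty":1.4,"tz":7.6,"turn":-2.3},{"grip":0.0,"tx":0.0,"ty":1.5,"tz":8.4,"turn":-2.53},{"grip":0.0,"tx":0.0,"ty":1.6,"tz":9.1,"turn":-2.53},{"grip":0.0,"tx":0.0,"ty":1.7,"tz":9.6,"turn":-2.53}]'
python3 -m jog '[{"grip":0.0,"tx":0.0,"ty":0.0,"tz":0.15,"turn":0.0},{"grip":0.0,"tx":0.2,"ty":0.0,"tz":0.22,"turn":0.0},{"grip":0.0,"tx":0.4,"ty":0.0,"tz":0.22,"turn":0.0},{"grip":0.0,"tx":0.4,"ty":0.0,"tz":0.22,"turn":0.0},{"grip":0.0,"tx":0.4,"ty":0.0,"tz":0.22,"turn":0.0}]'
python3 - <<'E'
from h import *
c=shot('wrist','w11'); np.set_printoptions(precision=1,suppress=True); p=manip.read_state()['eef_pos']; print(p,c['eye'],manip.read_state()['wrist_force'],manip.read_state()['finger_gap'])
print('pred tip',proj(c,p-[0,0,103.2]),'slit mid',proj(c,[551.1,-177,145]))
u,v=proj(c,p-[0,0,103.2])[0].astype(int); x,y=u-60,v-90; print(x,y)
i=cv2.imread('pics/w11.png')[y:y+150,x:x+130]; i=cv2.convertScaleAbs(cv2.resize(i,None,fx=4,fy=4,interpolation=cv2.INTER_CUBIC),alpha=1.8,beta=20)
for k in range(0,130,10): cv2.line(i,(k*4,0),(k*4,6 if k%50 else 14),(0,0,255),1)
for k in range(0,150,10): cv2.line(i,(0,k*4),(6 if k%50 else 14,k*4),(0,0,255),1)
cv2.imwrite('pics/c11.png',i); go((551.1,-177,255),np.pi/2+.152)
E
```

```text
clock: 14.28
eef_pos: [551.8, -170.4, 294.3]
eef_rot: [-1.979, 1.569, 2.883]
wrist_force: [-0.8, -0.4, -1.4]
finger_gap: 18.1
clock: 14.7
eef_pos: [553.6, -175.4, 278.8]
eef_rot: [-2.182, 1.569, 2.684]
wrist_force: [-0.5, 0.4, -1.3]
finger_gap: 17.4
[ 553.8 -175.6  279.5] [ 624.8 -164.9  481.7] [ 0.2 -0.2  0.5] 17.49963572358281
pred tip [[320.5 190.4]] slit mid [[321.3 186.6]]
260 100
tx 0.613 ty -0.071 tz 0.025 turn 0.01 (jaw yaw -1.418 -> dyaw -0.001; tool x=[-0.  0. -1.]) rows>=1
```

View pics/c11.png

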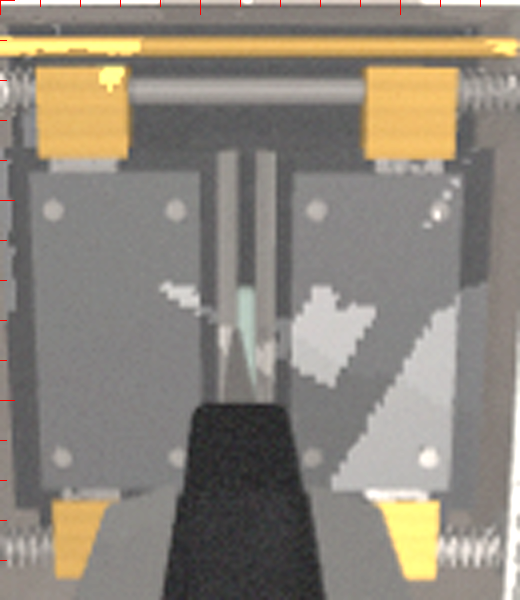

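The crop shows the blade hanging straight, with its tip at crop (237,327). The slit's centre line is at u≈247. I'll compute the lateral offset.

Run:
```python
from h import *
c=cal('w11'); np.set_printoptions(precision=2,suppress=True); p=manip.read_state()['eef_pos']
q=lambda u,v,z: fitz(c,(260+u/4,100+v/4),z)
ex=np.array([np.cos(.152),np.sin(.152)]);ey=np.array([-ex[1],ex[0]])
T=q(237.5,327,p[2]-103.2); L=[q(247.5,155,147),q(247,330,147)]
print('tip edge',T,'rel tcp (x,y coll)',(T-p[:2])@ex,(T-p[:2])@ey)
for l in L: print('slit pt',l,'tip-slit y',(T-l)@ey)
m=np.array([551.1,-177]); print('slit centre from w1: tip y',(T-m)@ey,'tcp',(p[:2]-m)@ex,(p[:2]-m)@ey)
print('slit pts vs w1 centre',[(l-m)@ey for l in L])
```

```text
tip edge [ 562.82 -173.05] rel tcp (x,y coll) 9.330526300834372 1.1314385726374858
slit pt [ 605.25 -169.24] tip-slit y 2.6607645002265614
slit pt [ 556.41 -176.66] tip-slit y 2.597050454483704
slit centre from w1: tip y 2.13044754282062 tcp 2.850110273111068 0.9990089701831344
slit pts vs w1 centre [np.float64(-0.5303169574059408), np.float64(-0.4666029116630837)]
```

```bash
cat > rd.py <<'E'
from h import *
# several readings over short camera calls to average noise; force in collimator axes
f=[];
for k in range(6):
    if k: manip.camera('wrist')
    s=manip.read_state(); f.append(np.r_[s['wrist_force'],s['moment']])
f=np.array(f); m=f.mean(0); ex=np.array([np.cos(.152),np.sin(.152)]);ey=np.array([-ex[1],ex[0]]); d=s['eef_pos'][:2]-[551.1,-177]
print('F coll x %.2f y %.2f z %.2f sd %.2f'%(m[:2]@ex,m[:2]@ey,m[2],f[:,:3].std()),'M x %.3f y %.3f'%(m[3:5]@ex,m[3:5]@ey),'tcp coll %.1f %.1f z %.1f tip %.1f gap %.1f t %.1f'%(d@ex,d@ey,s['eef_pos'][2],s['eef_pos'][2]-103.2,s['finger_gap'],s['clock']))
E
python3 rd.py
python3 -m jog '[{"grip":0.0,"tx":0.0,"ty":-0.07,"tz":0.06,"turn":0.0},{"grip":0.0,"tx":0.2,"ty":-0.07,"tz":0.06,"turn":0.0},{"grip":0.0,"tx":0.4,"ty":-0.07,"tz":0.06,"turn":0.0},{"grip":0.0,"tx":0.55,"ty":-0.07,"tz":0.06,"turn":0.0},{"grip":0.0,"tx":0.7,"ty":-0.07,"tz":0.06,"turn":0.0},{"grip":0.0,"tx":0.85,"ty":-0.07,"tz":0.06,"turn":0.0},{"grip":0.0,"tx":1.0,"ty":-0.07,"tz":0.06,"turn":0.0},{"grip":0.0,"tx":1.1,"ty":-0.07,"tz":0.06,"turn":0.0},{"grip":0.0,"tx":1.1,"ty":-0.07,"tz":0.06,"turn":0.0},{"grip":0.0,"tx":1.1,"ty":-0.07,"tz":0.06,"turn":0.0}]' >/dev/null
python3 rd.py
python3 -m jog '[{"grip":0.0,"tx":0.1,"ty":0.0,"tz":0.0,"turn":0.0},{"grip":0.0,"tx":0.2,"ty":0.0,"tz":0.0,"turn":0.0},{"grip":0.0,"tx":0.25,"ty":0.0,"tz":0.0,"turn":0.0},{"grip":0.0,"tx":0.25,"ty":0.0,"tz":0.0,"turn":0.0}]' >/dev/null
python3 rd.py
```

```text
F coll x -0.53 y -0.12 z -0.56 sd 0.47 M x 0.017 y 0.016 tcp coll 2.8 0.2 z 280.0 tip 176.8 gap 18.0 t 15.0
F coll x -0.00 y 0.20 z -0.58 sd 0.50 M x 0.008 y -0.000 tcp coll -0.1 -2.5 z 236.0 tip 132.8 gap 17.7 t 16.1
F coll x -0.25 y 0.76 z -1.33 sd 0.93 M x 0.262 y 0.016 tcp coll -0.1 -2.4 z 225.7 tip 122.5 gap 17.8 t 16.7
```

The moment about x shows that leaf a touches first, from the -y side. I'll shift to +y a little.

```bash
python3 -m jog '[{"grip":0.0,"tx":0.0,"ty":0.0,"tz":-0.02,"turn":0.0},{"grip":0.0,"tx":0.0,"ty":0.0,"tz":-0.02,"turn":0.0}]' >/dev/null
python3 rd.py
python3 -m jog '[{"grip":0.0,"tx":0.0,"ty":0.0,"tz":-0.02,"turn":0.0},{"grip":0.0,"tx":0.0,"ty":0.0,"tz":-0.02,"turn":0.0}]' >/dev/null
python3 rd.py
```

```text
F coll x -0.04 y 0.11 z -0.68 sd 0.57 M x 0.031 y -0.007 tcp coll -0.1 -1.7 z 225.7 tip 122.5 gap 17.5 t 17.1
F coll x -0.02 y 0.06 z -0.43 sd 0.60 M x 0.005 y 0.024 tcp coll -0.2 -0.9 z 225.6 tip 122.4 gap 18.1 t 17.5
```

```bash
python3 -m jog '[{"grip":0.0,"tx":0.1,"ty":0.0,"tz":0.0,"turn":0.0},{"grip":0.0,"tx":0.2,"ty":0.0,"tz":0.0,"turn":0.0},{"grip":0.0,"tx":0.3,"ty":0.0,"tz":0.0,"turn":0.0},{"grip":0.0,"tx":0.3,"ty":0.0,"tz":0.0,"turn":0.0}]' >/dev/null
python3 rd.py
python3 -m jog '[{"grip":0.0,"tx":0.1,"ty":0.0,"tz":0.0,"turn":0.0},{"grip":0.0,"tx":0.2,"ty":0.0,"tz":0.0,"turn":0.0},{"grip":0.0,"tx":0.2,"ty":0.0,"tz":0.0,"turn":0.0}]' >/dev/null
python3 rd.py
```

```text
F coll x -0.13 y 0.26 z -0.10 sd 0.41 M x -0.012 y 0.015 tcp coll -0.1 -0.9 z 213.8 tip 110.6 gap 17.7 t 18.1
F coll x 0.13 y -0.02 z -0.74 sd 0.51 M x -0.015 y 0.016 tcp coll -0.1 -0.9 z 205.8 tip 102.6 gap 17.7 t 18.6
```

```bash
for i in 1 2 3; do python3 -m jog '[{"grip":0.0,"tx":0.05,"ty":0.0,"tz":0.0,"turn":0.0},{"grip":0.0,"tx":0.1,"ty":0.0,"tz":0.0,"turn":0.0},{"grip":0.0,"tx":0.1,"ty":0.0,"tz":0.0,"turn":0.0}]' >/dev/null
python3 rd.py; done
```

```text
F coll x -0.17 y -0.01 z -0.70 sd 0.46 M x 0.004 y 0.004 tcp coll -0.1 -0.9 z 201.7 tip 98.5 gap 17.9 t 19.1
F coll x 0.15 y 0.41 z -0.74 sd 0.70 M x 0.085 y 0.020 tcp coll -0.2 -0.8 z 197.6 tip 94.4 gap 18.0 t 19.6
F coll x 0.28 y 0.48 z -2.75 sd 1.57 M x 0.116 y -0.100 tcp coll -0.2 -0.8 z 193.4 tip 90.2 gap 18.0 t 20.1
```

```bash
python3 rd.py; python3 -m jog '[{"grip":0.0,"tx":0.05,"ty":0.0,"tz":-0.007,"turn":0.0},{"grip":0.0,"tx":0.1,"ty":0.0,"tz":-0.007,"turn":0.0},{"grip":0.0,"tx":0.1,"ty":0.0,"tz":-0.007,"turn":0.0}]' >/dev/null; python3 rd.py;python3 rd.py
```

```text
F coll x 0.11 y 0.52 z -2.89 sd 1.59 M x 0.124 y -0.087 tcp coll -0.2 -0.8 z 193.6 tip 90.4 gap 17.8 t 20.3
F coll x 0.62 y -0.27 z -0.87 sd 0.72 M x -0.022 y -0.130 tcp coll -0.1 -0.6 z 189.6 tip 86.4 gap 17.6 t 20.8
F coll x 0.32 y -0.25 z -0.95 sd 0.61 M x -0.047 y -0.162 tcp coll -0.2 -0.6 z 189.6 tip 86.4 gap 17.8 t 21.1
```

```bash
for i in 1 2 3; do python3 -m jog '[{"grip":0.0,"tx":0.04,"ty":0.0,"tz":0.0,"turn":0.0}]' | grep force; done; python3 -m jog '[{"grip":0.0,"tx":0.0,"ty":0.0,"tz":0.0,"turn":0.0}]' | grep force; python3 rd.py
```

```text
wrist_force: [0.1, 0.9, 1.9]
wrist_force: [-0.3, -0.3, 2.3]
wrist_force: [-0.8, -0.2, 2.0]
wrist_force: [-0.6, -0.5, -0.0]
F coll x 0.39 y 0.26 z -0.36 sd 0.51 M x -0.011 y -0.139 tcp coll -0.2 -0.5 z 184.6 tip 81.4 gap 17.5 t 21.7
```

```bash
for i in 1 2 3; do python3 -m jog '[{"grip":0.0,"tx":0.04,"ty":0.0,"tz":0.0,"turn":0.0}]' | grep force; done; python3 -m jog '[{"grip":0.0,"tx":0.0,"ty":0.0,"tz":0.0,"turn":0.0},{"grip":0.0,"tx":0.0,"ty":0.0,"tz":0.0,"turn":0.0}]' | grep force; python3 rd.py
python3 - <<'E'
from h import *
s=shot('side','s12'); t=shot('scene','t12'); w=shot('wrist','w12')
for c in(s,t): print('far',[float(b) for a,b in flapscore(c,c['image'],1)],'\nnear',[float(b) for a,b in flapscore(c,c['image'],-1)])
k=lambda n,x,y,w,h,W,H: cv2.convertScaleAbs(cv2.resize(cv2.imread(f'pics/{n}.png')[y:y+h,x:x+w],(W,H),interpolation=cv2.INTER_CUBIC),alpha=1.5,beta=15)
a=k('w12',220,60,200,150,800,600); b=k('s12',245,130,110,150,260,354); a[:354,:260]=b; a[:300,540:]=k('t12',240,100,104,120,260,300)
cv2.imwrite('pics/c12.png',a)
E
```

```text
wrist_force: [-0.3, 0.6, 3.5]
wrist_force: [0.4, 0.7, 3.5]
wrist_force: [-0.0, 1.1, 3.3]
wrist_force: [1.4, 0.0, 0.2]
F coll x 0.62 y -0.10 z -0.36 sd 0.62 M x 0.040 y -0.150 tcp coll -0.2 -0.5 z 179.8 tip 76.6 gap 17.9 t 22.3
far [0.28, 0.38, 0.42, 0.51, 0.59, 0.64, 0.71, 0.82, 0.94, 1.0, 0.81, 0.66, 0.58] 
near [0.0, 0.01, 0.04, 0.04, 0.04, 0.02, 0.02, 0.05, 0.08, 0.19, 0.16, 0.17, 0.15]
far [0.27, 0.26, 0.26, 0.27, 0.26, 0.27, 0.49, 0.81, 0.9, 0.98, 0.84, 0.76, 0.72] 
near [0.86, 0.83, 0.84, 0.85, 0.88, 0.89, 0.92, 0.93, 0.99, 1.0, 1.0, 0.98, 0.94]
```

View pics/c12.png

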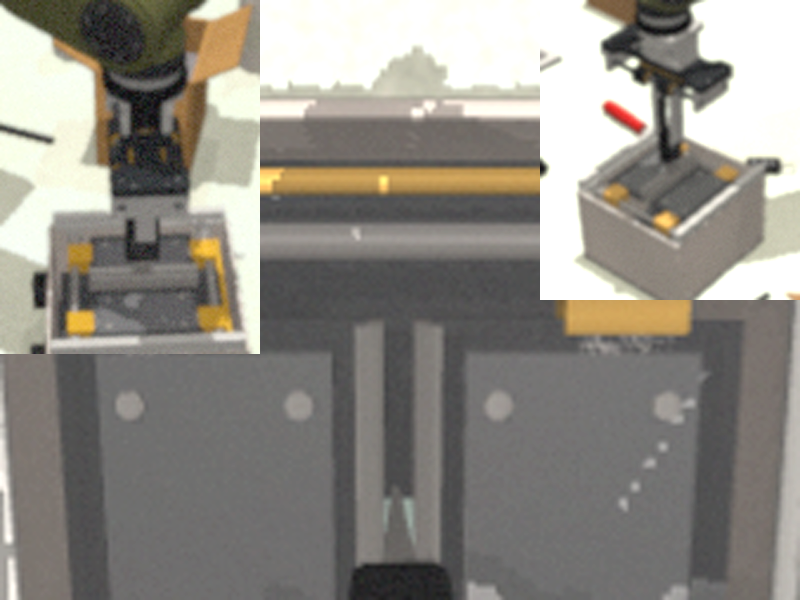

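The blade stands in the slit with the handle upright and centred between the lips. Both flaps are still folded back: the scene view gives about 2.6–2.7 rad, though the arm hides the near flap in the side view. I'm handing in.

```bash
python3 -c "
from cell import manip
print(manip.sign_off())"
```

```text
the job is handed in; nothing more can be done
None
```

I handed the job in at about 22 s on the clock, with the gripper still holding the gauge upright and snug in the slit. My checks agree with the task, but no verdict came back.

**Flaps:** My first, quick sweep left both flaps at their starting angle; I don't know why. A slower push folded both to about 2.6 rad, and they still scored best there in the last pictures. In the last side picture the arm hides the near flap, so its final angle comes from the scene camera only.

**Gauge and slit:** I gripped the handle by its 18 mm sides at 25 N and lifted the tip to about 190 mm. The blade went in near the middle of the slit. The first contact was on leaf a only, so I moved back about 1.6 mm. It touched leaf a slightly early again deeper down, which a 0.3 mm shift evened out.

**Last checks:**

| Check | Reading |
|---|---|
| Tip height | about 77 mm, some 73 mm below the flared tops |
| Distance from slit's middle | about 0.2 mm along the slit |
| Resistance while pushing down | about 4 N |
| Net sideways force at rest | about 0.1 N, moment 0.04 N m, so the leaves are nearly balanced |
| Finger gap | 17.9 mm, gauge held |

- **Leaf force:** I could not measure the force on each leaf directly. I estimate 3 to 3.5 N on each, with the leaves pushed back about 0.6 mm.
- **Push at rest:** The downward reaction relaxes to about zero once the arm stops.
- **Handle height:** Triangulating it from two wrist heights gave a poor 147 mm, so I used the text's 154 mm, which the side view supported.
- **Bystanders:** I felt no contact with them, but I did not measure their positions again.

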